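# Zero the iris restrictor and set it to the red mark

## Task

Set the iris air restrictor of the flow-test stand. With a fingertip, first push its lever round to the shut stop, at the right-hand end of the scale as seen from the lever's side, to take up the slack, then push the lever back until its white pointer stands at the red mark clamped on the scale, and let go of it. Only push, gently: do not pinch the lever, do not shift or lift the stand or move the red mark, and leave the things around it where they are.

Things in the scene. Friction and masses are not known exactly. Their poses are not given: they have to be found in the camera images.
- iris_stand: loose, heavy (2.3 to 3.4 kg) stand of the iris restrictor: round blue base plate, radius 105 mm, 12 mm thick, its centre 30 mm from the origin along -x. Origin: underside, on the ring's vertical axis. Dark ring radius 50 mm, top 42 mm; bright hub top 51 mm. Raised scale rail round the -x side, 96 to 114 mm from the axis, top 36 mm; steel stop posts 64 mm from the axis, top 46 mm
- ring_axis (a point): point on the ring's vertical turning axis, 72 mm above the worktop, the height at which to push the pin
- iris_lever (a joint): angle of ring and lever, rad: 0 = shut stop, 2.1 = open stop; grows clockwise seen from above. In the stand's frame the lever points along azimuth 4.19 - value (counter-clockwise from +x): it sweeps the -x side, shut towards -y. Friction 0.12 N m (about 1.5 N at the pin): it stays where it is left
- lever_pin (a point): push point on the lever's upright steel pin, 72 mm above the worktop, 78 mm from the ring's axis. The pin is 12 mm thick, bare from 40 to 77 mm above the worktop, with a black ball of 18 mm on it, its top at 95 mm
- pointer_tip (a point): tip of the white pointer at the end of the lever, 94 mm from the ring's axis, 36 mm above the worktop
- set_mark (a joint): angle of the red mark on the scale, rad, same zero and sense as the lever's: the pointer stands at the mark when the two values are equal. The mark is clamped tight; between 0.45 and 1.15
- red_mark (a point): middle of the inner edge of the red mark, a red tab 12 mm wide along the scale, top 41 mm above the worktop; the point lies 94 mm from the axis, where the pointer tip is when set
- spark_plug: bystander, loose: spark plug, 18x78x18 mm, lying on the worktop behind the stand; origin at the centre of its underside
- tape_roll: bystander, loose: roll of black tape lying flat, 68 mm across, 19 mm high; origin at the centre of its underside
- core_plug: bystander, loose: steel core plug with copper-coloured top, 41 mm across, 24 mm high; origin at the centre of its underside
- rocker_1: bystander, loose: bronze-coloured rocker arm, 34x66x34 mm, left of the stand; origin at the centre of its underside
- can_dry_lube: bystander, loose: white aerosol can, 67 mm across, 234 mm high, at the back right, beyond a fixed car battery that carries two jars (tops up to 290 mm above the worktop; the fixed computer further right reaches 360 mm, the microphone on it 470 mm); origin at the centre of its underside

How it is judged:
By the outcome, as a careful person would: the job done as asked, in the order asked, and still so for the second after the job is handed in, with the robot touching nothing.
It also fails if it takes over 69 s, if anything falls off the work surface, if the arm or the gripper's body presses on something with over 40 N, if the wrist force passes 120 N, or if a joint passes its speed limit or range.

## Robot

A 7-joint arm with a two-finger parallel gripper is mounted at the origin on a cart in front of the work surface, level with it; the furniture and walls round the work are solid. World frame = base frame: x ahead of the robot, y to its left, z up, the work surface at z = 0. Lengths are in m, angles in rad, forces in N, time in s.
With the tool pointing down it reaches from about 0.4 to 0.85 m from the base axis. Payload 10.4 kg.
Tool frame: the origin (TCP) lies on the centre line of the jaws, within the pads' length; the fingertips stand 14 mm ahead of it and the grasp point (between the pads) lies 5 mm behind it (tip_reach is the z of the fingertips in the tool frame, in m); z points along the fingers, x is the direction in which the jaws open and shut, and the axes are right-handed (so a half turn about z gives the same grasp; the last joint's range is limited). The gripper opens to 87 mm and grips with 3 to 60 N. Pads are 19 mm wide; open, the fingers measure 117 mm over their backs; the gripper's body (75 mm by 190 mm) begins 51 mm behind the grasp point.
Start: joints at [1.163, 0.332, -0.065, 1.46, 0.022, 1.35, -0.088], TCP at [0.235, -0.579, 0.237] pointing down, gripper open.
Joint ranges: [-2.6, 2.6], [-0.5, 2.12], [-1.47, 1.34], [0.16, 2.42], [-1.27, 4.41], [0.06, 2.06], [-2.6, 2.6]. Speed limits (rad/s): [2.22, 2.22, 2.79, 2.79, 3.14, 3.14, 3.14].

## Interface

Orientations are given as a unit quaternion [x, y, z, w].
In Python, from bench import * gives the robot as it stands.
- The arm moves only by the tool carry_out, never from a script. Its argument "rows" is a list of rows, each a list of 5 numbers: the closure, from -1 (fully open) to 1 (shut), so that 0 is half open, then the shift along the tool's x, y, z in units of 30 mm (1.0 is 30 mm), then the turn about the tool's z in units of 5 degrees (1.0 is 5 degrees). In form: [[jaw, x, y, z, turn], ...]. A call has 1 to 20 rows; each row shifts and turns the pose as measured when the row begins, along the tool's axes as they then stand; what a row does not reach is not made up. A row lasts 1/12 s, in which the tool goes at most 41.7 mm and 7.16 degrees, less where a joint would pass 70% of its speed; a pose out of reach is approached as far as the arm can. A call is refused whole if a number of a shift passes 1 or a number of a turn 1, either way. A call with a gripper value outside its range is refused whole. The fingers move at their own pace and stop on an object; "force" is the grip in N (left out, the last holds). Time passes only in rows, so rows that do not move let the fingers close. It gives the time, the measured TCP pose, the force and the opening at its end, in the units of the state.
- read_state(): the state, without advancing time (a new reading comes with each control period).
- camera(name): name is "scene" or "top" or "wrist"; returns the picture (480x640x3 uint8, blue, green, red); there is no depth.
- camera_info(name): a dict with "fx", "fy", "cx", "cy" (pixels), "dist_coeffs" ([k1, k2, p1, p2, k3] as OpenCV has them; the pictures are not rectified), "extrinsics" (4x4, takes a point from camera to world coordinates); the wrist camera has in their place "tool_from_camera" (4x4, takes a point from camera to tool coordinates, whose origin is the TCP and whose axes are the tool frame's). Camera axes: x right, y down, z forward; pixel columns grow to the right and rows downward; lengths in m; the calibration is good to about 2 mm. A picture is of the moment at which its call begins: read the wrist's pose just before it. camera_info takes no time and is no camera call.
- close_job(): hands the job in, once; it reports no verdict.
Trained networks look in the newest picture that a camera, given by its name, has taken for a name from the list of things; names that differ only in an ending like _2 or _b are one class to them, and where a whole thing is asked for, a point or a joint stands for the part that bears it (a point fixed in the world has none). Each returns a list of dicts, best first, with "conf" (0 to 1); they miss things now and then, are a little off and sometimes report something else, mostly with a low value. They report only what shows in the picture. A call takes as long as a camera call.
- recognise(query, camera): "box" ([centre column, centre row, width, height] in pixels, round what is visible of it).
- silhouettes(query, camera): "mask" (480x640 bool, what is visible of it) and "box" ([centre column, centre row, width, height] in pixels, round what is visible of it).
- pinpoint(query, camera): "xy" ([column, row] in pixels: a listed point, or the origin of a listed thing).
The state is a dict: "time": time; "joint_positions": joint angles; "joint_vel": joint speeds; "joint_torque": joint torques, N m; "ee_pos": TCP position; "eef_rot": TCP orientation; "ft_force": force on the tool from outside, world axes, zero at the start; "torque": the same for the moment, N m; "width": finger opening in m.
Only numpy, scipy, OpenCV 4.12 (cv2) and the standard library are available. Lean on these libraries where they do the work, as an engineer would, in place of code of your own. Each camera call takes 0.05 s, during which the arm holds its last target. There are 200 camera calls.

## Working session

There is one attempt and no reset: what is moved stays moved. The work goes in short steps, Python scripts to look and compute and a tool call to move; the robot and the scene stay as the last step left them, time stands still between calls to the robot, and variables do not carry over. Pictures are saved under pics/ and viewed, about 8 in all and at most 12, crops included, and the job is handed in when it is done.

Besides the shell and the picture viewer there is one more tool, called after "Request:" as a command line: name --pt "numbers of a row" for each row, then --argument value for the rest. carry_out: Moves the arm, as the interface text tells. Its arguments: {"type":"object","properties":{"rows":{"type":"array","items":{"type":"array","items":{"type":"number"}}},"force":{"type":"number"}},"required":["rows"]}

```bash
mkdir -p pics; ls
cat > h.py <<'E'
from bench import *
import numpy as np, cv2
from scipy.spatial.transform import Rotation as R
def cam(name):
    i=camera_info(name); K=np.array([[i['fx'],0,i['cx']],[0,i['fy'],i['cy']],[0,0,1]]); d=np.array(i['dist_coeffs'],float)
    if 'extrinsics' in i: T=np.array(i['extrinsics'])
    else:
        s=read_state(); W=np.eye(4); W[:3,:3]=R.from_quat(s['eef_rot']).as_matrix(); W[:3,3]=s['ee_pos']; T=W@np.array(i['tool_from_camera'])
    return K,d,T
def ray(c,xy):
    K,d,T=c; p=cv2.undistortPoints(np.array([[xy]],float),K,d)[0,0]
    return T[:3,3],T[:3,:3]@np.array([p[0],p[1],1])
def atz(c,xy,z):
    o,v=ray(c,xy); return o+v*(z-o[2])/v[2]
def tri(rs):
    A=0;b=0
    for o,v in rs:
        v=v/np.linalg.norm(v);P=np.eye(3)-np.outer(v,v);A=A+P;b=b+P@o
    return np.linalg.solve(A,b)
def proj(c,p):
    K,d,T=c; Ti=np.linalg.inv(T); return cv2.projectPoints(np.array([p],float),cv2.Rodrigues(Ti[:3,:3])[0],Ti[:3,3],K,d)[0][0,0]
E
python3 - <<'E'
from h import *
print(read_state())
Z=dict(ring_axis=.072,lever_pin=.072,pointer_tip=.036,red_mark=.041,iris_stand=0,spark_plug=0,tape_roll=0,core_plug=0,rocker_1=0,can_dry_lube=0)
ims=[]
rs={k:[] for k in Z}
for n in('scene','top'):
    im=camera(n); c=cam(n); print(n,c[2].round(3).tolist()); v=im.copy()
    for k,z in Z.items():
        r=pinpoint(k,n)
        for q in r[:2]: print(n,k,round(q['conf'],2),np.round(q['xy'],1),atz(c,q['xy'],z).round(4))
        if r: rs[k].append(ray(c,r[0]['xy'])); cv2.circle(v,tuple(int(a) for a in r[0]['xy']),3,(255,0,255),1)
    cv2.imwrite(f'pics/{n}.png',v)
for k in rs:
    if len(rs[k])==2: print(k,tri(rs[k]).round(4))
E
```

```text
pics
{'time': 0.0, 'joint_positions': array([ 1.16339084,  0.33284936, -0.06468778,  1.46097209,  0.02159567,
        1.34991724, -0.08852394]), 'joint_vel': array([-2.77590790e-04,  6.23449899e-05,  1.46628883e-04, -1.65096774e-04,
        1.83926921e-03, -1.37633646e-03,  1.53077644e-04]), 'joint_torque': array([-6.02696832e-05, -6.23256397e+01,  2.44478043e-02, -3.89895344e+01,
       -6.12850185e-02,  3.96924152e-02,  1.38965775e-04]), 'ee_pos': array([ 0.23445491, -0.57894024,  0.23575327]), 'eef_rot': array([ 8.29266064e-01, -5.58853531e-01, -6.20311020e-04, -3.76019266e-04]), 'ft_force': array([ 1.09797831, -0.67493335,  0.49952044]), 'torque': array([-0.03997755,  0.06591037, -0.00349882]), 'width': 0.0869297772433412}
scene [[-0.831, -0.262, 0.49, 0.085], [-0.556, 0.386, -0.736, 1.099], [0.003, -0.884, -0.467, 0.526], [0.0, 0.0, 0.0, 1.0]]
scene ring_axis 0.97 [308.7 234.3] [0.5601 0.389  0.072 ]
scene ring_axis 0.2 [279.2 307.4] [0.4675 0.6056 0.072 ]
scene lever_pin 0.88 [348.3 246. ] [0.4757 0.3862 0.072 ]
scene pointer_tip 0.85 [358.5 264. ] [0.4574 0.3779 0.036 ]
scene 
[... 960 characters left out ...]
4613 0.    ]
top tape_roll 0.56 [324.1 176.1] [0.6912 0.3487 0.    ]
top tape_roll 0.26 [311.3 271.9] [0.465  0.3773 0.    ]
top core_plug 0.56 [248.8 241.6] [0.5345 0.5236 0.    ]
top rocker_1 0.58 [197.1 262.1] [0.4856 0.6433 0.    ]
top can_dry_lube 0.86 [422.7 179.7] [0.6851 0.1138 0.    ]
top can_dry_lube 0.52 [198.4 265.6] [0.4775 0.6401 0.    ]
ring_axis [0.5535 0.3917 0.0747]
lever_pin [0.4768 0.3811 0.0691]
pointer_tip [0.4598 0.3763 0.0345]
red_mark [0.4201 0.5819 0.1882]
iris_stand [ 0.5579  0.3927 -0.0006]
spark_plug [0.6372 0.4621 0.0026]
tape_roll [0.6927 0.351  0.0088]
core_plug [ 0.5363  0.525  -0.0046]
rocker_1 [ 0.4822  0.6416 -0.0043]
can_dry_lube [ 0.6881  0.1152 -0.001 ]
```

Run:
```python
import cv2
a=cv2.imread('pics/top.png')[120:330,150:450]; cv2.imwrite('pics/topc.png',cv2.resize(a,(800,560),interpolation=cv2.INTER_CUBIC))
```

```text
(no output)
```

View pics/topc.png

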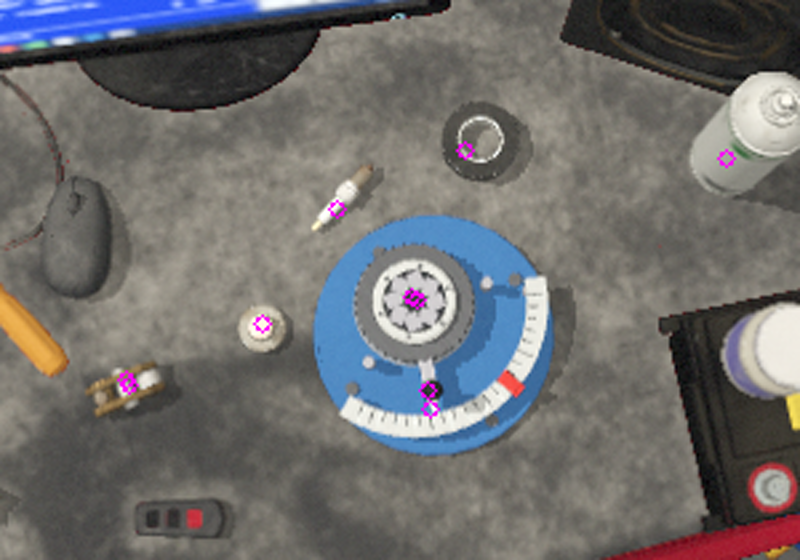

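View pics/scene.png

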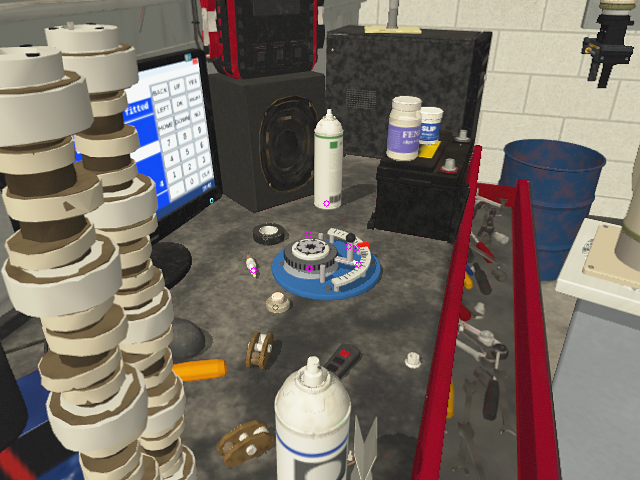

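The top view shows the lever at crop (430,390), the red mark at (511,383) and the battery at right. The rail ends give a stand yaw of about 36°. The scene view shows the battery with jars and the computer behind, between the arm and the stand. I need the whole top view to plan the transit.

Run:
```python
from h import *
c=cam('top'); f=lambda x,y:np.array([150+x/2.6667,120+y/2.6667])
ax=np.array([.5535,.391])
for n,q,z in [('railend R',(537,280),.036),('railend L',(345,408),.036),('postR',(487,283),.046),('postL',(369,362),.046),('hub',(414,299),.051),('mark',(508,378),.041),('batt corner',(662,322),.2),('jar',(720,350),.28)]:
    p=atz(c,f(*q),z)[:2]; d=p-ax; print(n,p.round(3),np.degrees(np.arctan2(d[1],d[0])).round(1)%360,np.hypot(*d).round(3))
```

```text
railend R [0.571 0.287] 279.7 0.106
railend L [0.461 0.45 ] 147.6 0.11
postR [0.567 0.33 ] 282.9 0.062
postL [0.5  0.43] 144.4 0.066
hub [0.553 0.392] 125.6 0.001
mark [0.487 0.312] 230.0 0.103
batt corner [0.522 0.205] 260.5 0.189
jar [0.496 0.176] 255.0 0.222
```

View pics/top.png

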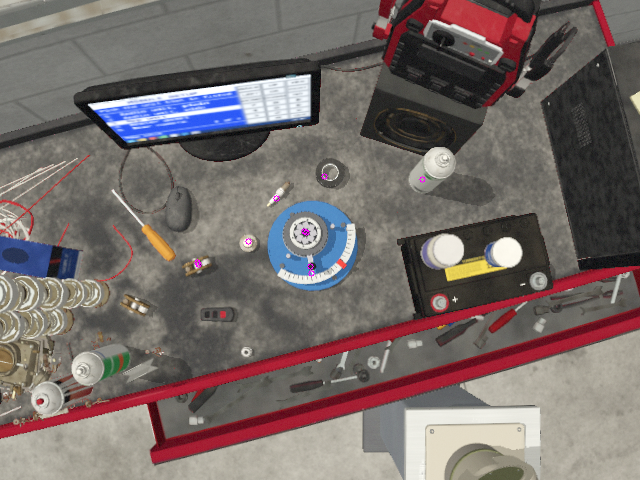

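The full top view shows the battery and jars around (440,250) and the computer at the right edge (600,150). I'll fly over both at z of about 0.46 with the jaws closed.

Request:
carry_out --pt "1 0 0 -1 0" --pt "1 0 0 -1 0" --pt "1 0 0 -1 0" --pt "1 0 0 -1 0" --pt "1 0 0 -1 0" --pt "1 0 0 -1 0" --pt "1 0 0 -1 0" --pt "1 0 0 -1 0" --pt "1 0 0 0 0" --force 10

```text
time: 1.85
ee_pos: [0.2336, -0.5773, 0.485]
eef_rot: [0.829, -0.559, -0.003, -0.002]
ft_force: [-0.4, 0.3, 1.2]
width: 0.035
```

Request:
carry_out --pt "1 -0.8 -0.95 0 0" --pt "1 -0.8 -0.95 0 0" --pt "1 -0.8 -0.95 0 0" --pt "1 -0.8 -0.95 0 0" --pt "1 -0.8 -0.95 0 0" --pt "1 -0.8 -0.95 0 0" --pt "1 -0.8 -0.95 0 0" --pt "1 -0.8 -0.95 0 0" --pt "1 -0.8 -0.95 0 0" --pt "1 -0.8 -0.95 0 0" --pt "1 -0.8 -0.95 0 0" --pt "1 -0.8 -0.95 0 0" --pt "1 -0.8 -0.95 0 0"

```text
time: 2.93
ee_pos: [0.4654, -0.1379, 0.4852]
eef_rot: [0.825, -0.565, -0.0, 0.001]
ft_force: [1.2, -0.6, -0.4]
width: 0.0005
```

Request:
carry_out --pt "1 -0.97 -0.37 0 0" --pt "1 -0.97 -0.37 0 0" --pt "1 -0.97 -0.37 0 0" --pt "1 -0.97 -0.37 0 0" --pt "1 -0.97 -0.37 0 0" --pt "1 -0.97 -0.37 0 0" --pt "1 -0.97 -0.37 0 0" --pt "1 -0.97 -0.37 0 0" --pt "1 -0.97 -0.37 0 0" --pt "1 -0.97 -0.37 0 0" --pt "1 -0.97 -0.37 0 0" --pt "1 -0.97 -0.37 0 0" --pt "1 -0.97 -0.37 0 0" --pt "1 -0.97 -0.37 0 0" --pt "1 -0.97 -0.37 0 0" --pt "1 -0.97 -0.37 0 0" --pt "1 -0.97 -0.37 0 0" --pt "1 -0.97 -0.37 0 0" --pt "1 0 0 0 0"

```text
time: 4.52
ee_pos: [0.4575, 0.4575, 0.4817]
eef_rot: [0.826, -0.564, 0.001, 0.001]
ft_force: [-0.2, 0.0, -0.6]
width: 0.0003
```

Run:
```python
from h import *
print(read_state()['joint_positions'].round(2))
i=camera_info('wrist');print(np.array(i['tool_from_camera']).round(3).tolist(),i['fx'])
im=camera('wrist'); c=cam('wrist'); v=im.copy()
for k,z in dict(ring_axis=.072,lever_pin=.072,pointer_tip=.036,red_mark=.041).items():
    for q in pinpoint(k,'wrist')[:2]:
        print(k,round(q['conf'],2),np.round(q['xy'],1),atz(c,q['xy'],z).round(4)); cv2.circle(v,tuple(int(a) for a in q['xy']),4,(255,0,255),1)
cv2.imwrite('pics/w1.png',v)
```

```text
[-0.42  0.52 -0.86  0.81  0.42  1.95 -2.25]
[[1.0, -0.0, 0.001, -0.0], [-0.0, 0.958, 0.287, -0.079], [-0.001, -0.287, 0.958, -0.149], [0.0, 0.0, 0.0, 1.0]] 357.1836938526878
ring_axis 0.89 [379.1 142.2] [0.553  0.3956 0.072 ]
ring_axis 0.68 [404.6 193. ] [0.4969 0.3269 0.072 ]
lever_pin 0.94 [368.3 195.8] [0.4722 0.3784 0.072 ]
lever_pin 0.29 [299.  124.4] [0.5332 0.5173 0.072 ]
pointer_tip 0.83 [368.  200.6] [0.4607 0.3689 0.036 ]
pointer_tip 0.52 [559.2 124.5] [0.6826 0.1339 0.036 ]
red_mark 0.62 [403.1 195.2] [0.4908 0.3189 0.041 ]
```

View pics/w1.png

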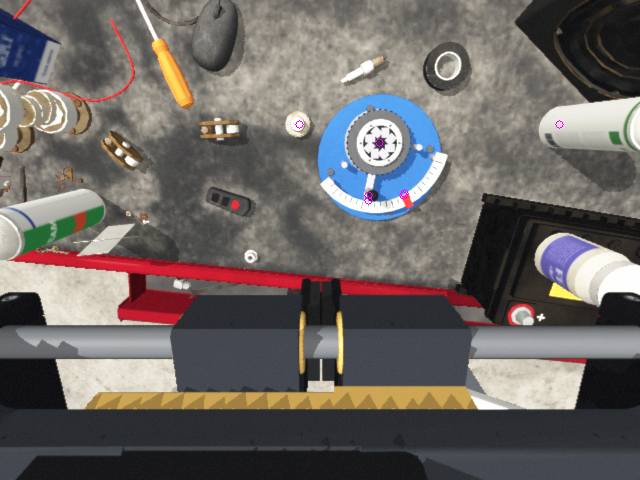

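The wrist view shows the stand clearly, with the pin at (368,196) and the mark at (404,195), both agreeing with the earlier measurements. The tool has to turn for the push, so I'll turn it counter-clockwise, away from joint 7's limit.

Request:
carry_out --pt "1 0 0 0 -1" --pt "1 0 0 0 -1" --pt "1 0 0 0 -1" --pt "1 0 0 0 -1" --pt "1 0 0 0 -1" --pt "1 0 0 0 -1" --pt "1 0 0 0 -1" --pt "1 0 0 0 -1" --pt "1 0 0 0 -1" --pt "1 0 0 0 -1" --pt "1 0 0 0 -1" --pt "1 0 0 0 -1" --pt "1 0 0 0 -1" --pt "1 0 0 0 -1" --pt "1 0 0 0 -1" --pt "1 0 0 0 -1" --pt "1 0 0 0 -1" --pt "1 0 0 0 -1" --pt "1 0 0 0 -1" --pt "1 0 0 0 -1"

```text
time: 6.43
ee_pos: [0.4777, 0.4151, 0.5057]
eef_rot: [0.961, 0.277, 0.021, 0.006]
ft_force: [0.3, 0.6, -0.4]
width: 0.0005
```

Request:
carry_out --pt "1 0 0 0.5 -1" --pt "1 0 0 0.5 -1" --pt "1 0 0 0.5 -1" --pt "1 0 0 0.5 -1" --pt "1 0 0 0.5 -1" --pt "1 0 0 0.5 -1" --pt "1 0 0 0.5 -1" --pt "1 0 0 0.5 -1" --pt "1 0 0 0.5 -1" --pt "1 0 0 0.5 -1" --pt "1 0 0 0.5 -1" --pt "1 0 0 0.5 -1" --pt "1 0 0 0.5 -1" --pt "1 0 0 0 0"

```text
time: 7.6
ee_pos: [0.5013, 0.3895, 0.3145]
eef_rot: [0.653, 0.757, 0.021, 0.03]
ft_force: [-0.1, -0.1, -1.2]
width: 0.0003
```

```bash
cat > look.py <<'E'
from h import *
s=read_state(); p=s['ee_pos'];M=R.from_quat(s['eef_rot']).as_matrix()
print('t',s['time'],'q',s['joint_positions'].round(2),'tcp',p.round(4),'xaz',np.degrees(np.arctan2(M[1,0],M[0,0])).round(1),'z',M[:,2].round(3),'F',s['ft_force'].round(1))
AX=np.array([.553,.393])
def azr(q): d=q[:2]-AX; return np.degrees(np.arctan2(d[1],d[0]))%360,np.hypot(*d)
def look(n='wrist',save=None):
    im=camera(n); c=cam(n)
    for k,z in dict(ring_axis=.072,lever_pin=.072,pointer_tip=.036,red_mark=.041).items():
        for q in pinpoint(k,n)[:2]:
            P=atz(c,q['xy'],z); print(n,k,round(q['conf'],2),np.round(q['xy'],1),P.round(4),np.round(azr(P),3)); cv2.circle(im,tuple(int(a) for a in q['xy']),2,(255,0,255),1)
    if save: cv2.imwrite(save,im)
E
python3 -c "
from look import *
look()"
```

```text
t 7.6 q [ 0.09  0.62 -1.35  1.31  0.68  1.63  0.57] tcp [0.5013 0.3895 0.3145] xaz 98.4 z [ 0.074 -0.007 -0.997] F [-0.1 -0.1 -1.2]
wrist ring_axis 0.67 [321.8 236.5] [0.5543 0.3945 0.072 ] [4.957e+01 2.000e-03]
wrist lever_pin 0.78 [315.5 169.5] [0.4791 0.3768 0.072 ] [1.92338e+02 7.60000e-02]
wrist pointer_tip 0.92 [320.8 146.9] [0.4587 0.3791 0.036 ] [1.88384e+02 9.50000e-02]
wrist red_mark 0.5 [266.5 169.4] [0.4925 0.32   0.041 ] [2.30355e+02 9.50000e-02]
wrist red_mark 0.2 [269.4 307. ] [0.6765 0.34   0.041 ] [3.3677e+02 1.3400e-01]
```

Turning this way pushes joint 3 towards its range limit (−1.35), and the pose drifted. I'll turn back clockwise to tool x azimuth of about −37°. One fixed orientation there lets the +x face do the shut push and the −x face the return push.

Request:
carry_out --pt "1 0 0 0 1" --pt "1 0 0 0 1" --pt "1 0 0 0 1" --pt "1 0 0 0 1" --pt "1 0 0 0 1" --pt "1 0 0 0 1" --pt "1 0 0 0 1" --pt "1 0 0 0 1" --pt "1 0 0 0 1" --pt "1 0 0 0 1" --pt "1 0 0 0 1" --pt "1 0 0 0 1" --pt "1 0 0 0 1" --pt "1 0 0 0 1" --pt "1 0 0 0 1" --pt "1 0 0 0 1" --pt "1 0 0 0 1" --pt "1 0 0 0 1" --pt "1 0 0 0 1" --pt "1 0 0 0 1"

```text
time: 9.52
ee_pos: [0.4962, 0.402, 0.3421]
eef_rot: [0.996, -0.07, 0.049, -0.012]
ft_force: [-0.1, -0.1, 0.4]
width: 0.0003
```

Request:
carry_out --pt "1 0 0 0 1" --pt "1 0 0 0 1" --pt "1 0 0 0 1" --pt "1 0 0 0 1" --pt "1 0 0 0 1" --pt "1 0 0 0 1" --pt "1 0 0 0 1" --pt "1 0 0 0 0"

```text
time: 10.18
ee_pos: [0.4932, 0.4068, 0.3524]
eef_rot: [0.921, -0.386, 0.045, -0.033]
ft_force: [-0.4, -0.1, 0.5]
width: 0.0008
```

```bash
cat >> look.py <<'E'
def to(x,y,z):
    d=M.T@(np.array([x,y,z])-p)/.03; print('units to',(x,y,z),d.round(2))
E
python3 -c "
from look import *
look(save='pics/w2.png')
to(.47,.435,.2)"
```

```text
t 10.1833 q [-0.12  0.39 -0.93  1.28  0.39  1.53 -1.79] tcp [0.4932 0.4068 0.3524] xaz -45.7 z [ 0.109  0.025 -0.994] F [-0.4 -0.1  0.5]
wrist ring_axis 0.71 [348.4 194.2] [0.554  0.3955 0.072 ] [6.7644e+01 3.0000e-03]
wrist lever_pin 0.68 [315. 250.] [0.4759 0.376  0.072 ] [1.92454e+02 7.90000e-02]
wrist pointer_tip 0.56 [306.5 252. ] [0.4612 0.3755 0.036 ] [1.90791e+02 9.30000e-02]
wrist red_mark 0.72 [350.6 262.2] [0.4933 0.3233 0.041 ] [2.29423e+02 9.20000e-02]
units to (0.47, 0.435, 0.2) [-1.51  0.38  4.99]
```

Request:
carry_out --pt "1 0 0 0 -0.8" --pt "1 0 0 0 -0.8" --pt "1 -0.33 0.1 1 0" --pt "1 -0.33 0.1 1 0" --pt "1 -0.33 0.1 1 0" --pt "1 -0.33 0.1 1 0" --pt "1 -0.33 0.1 1 0" --pt "1 0 0 0 0"

```text
time: 11.1
ee_pos: [0.4616, 0.4283, 0.1936]
eef_rot: [0.949, -0.31, 0.048, -0.031]
ft_force: [-0.6, -1.1, -1.1]
width: 0.0003
```

```bash
python3 -c "
from look import *
look('top')
to(.4445,.403,.072)"
```

```text
t 11.1 q [-0.14  0.45 -0.93  1.56  0.46  1.24 -1.77] tcp [0.4616 0.4283 0.1936] xaz -36.4 z [ 0.111  0.028 -0.993] F [-0.6 -1.1 -1.1]
top ring_axis 0.9 [302.9 232.6] [0.5496 0.3972 0.072 ] [1.28965e+02 5.00000e-03]
top lever_pin 0.97 [310.8 266. ] [0.4758 0.3791 0.072 ] [1.9019e+02 7.8000e-02]
top red_mark 0.43 [336.4 257.2] [0.4973 0.3211 0.041 ] [2.32227e+02 9.10000e-02]
units to (0.4445, 0.403, 0.072) [-0.25  1.37  3.94]
```

Request:
carry_out --pt "1 -0.05 0.28 0.79 0" --pt "1 -0.05 0.28 0.79 0" --pt "1 -0.05 0.28 0.79 0" --pt "1 -0.05 0.28 0.79 0" --pt "1 -0.05 0.26 0.79 0" --pt "1 0 0 0 0"

```text
time: 11.85
ee_pos: [0.4584, 0.4098, 0.0893]
eef_rot: [0.947, -0.314, 0.057, -0.044]
ft_force: [-0.0, -0.3, 0.1]
width: 0.0005
```

```bash
cat >> look.py <<'E'
A0=np.array([.5535,.3925])
def pin(a): return A0+.078*np.array([np.cos(np.radians(a)),np.sin(np.radians(a))])
def arc(a,b,n,dz=0):
    # per-row units for shifting by pin displacement a->b in n rows
    q=[pin(t) for t in np.linspace(a,b,n+1)]
    for i in range(n): print(list((M.T@np.r_[q[i+1]-q[i],dz/n]/.03).round(2)))
E
python3 - <<'E'
from look import *
look('wrist','pics/w3.png'); arc(190,274,16)
pr=pin(190); d=M.T@np.r_[pr-p[:2],0]; print('pin rel tool mm',(d*1e3).round(1))
E
```

```text
t 11.85 q [-0.13  0.5  -0.88  1.74  0.55  1.01 -1.85] tcp [0.4584 0.4098 0.0893] xaz -37.0 z [ 0.137  0.048 -0.989] F [-0.  -0.3  0.1]
wrist ring_axis 0.78 [481.4 213. ] [0.5536 0.3945 0.072 ] [6.8726e+01 2.0000e-03]
wrist ring_axis 0.57 [425.3 202.9] [0.5328 0.4169 0.072 ] [1.3022e+02 3.1000e-02]
[np.float64(0.18), np.float64(0.15), np.float64(-0.0)]
[np.float64(0.19), np.float64(0.14), np.float64(-0.0)]
[np.float64(0.21), np.float64(0.12), np.float64(0.0)]
[np.float64(0.22), np.float64(0.1), np.float64(0.01)]
[np.float64(0.22), np.float64(0.08), np.float64(0.01)]
[np.float64(0.23), np.float64(0.06), np.float64(0.01)]
[np.float64(0.23), np.float64(0.04), np.float64(0.01)]
[np.float64(0.24), np.float64(0.02), np.float64(0.02)]
[np.float64(0.24), np.float64(-0.0), np.float64(0.02)]
[np.float64(0.24), np.float64(-0.03), np.float64(0.02)]
[np.float64(0.23), np.float64(-0.05), np.float64(0.02)]
[np.float64(0.23), np.float64(-0.07), np.float64(0.03)]
[np.float64(0.22), np.float64(-0.09), np.float64(0.03)]
[np.float64(0.21), np.float64(-0.11), np.float64(0.03)]
[np.float64(0.2), np.float64(-0.13), np.float64(0.03)]
[np.float64(0.19), np.float64(-0.14), np.float64(0.03)]
pin rel tool mm [33.1 13.9  1. ]
```

View pics/w3.png

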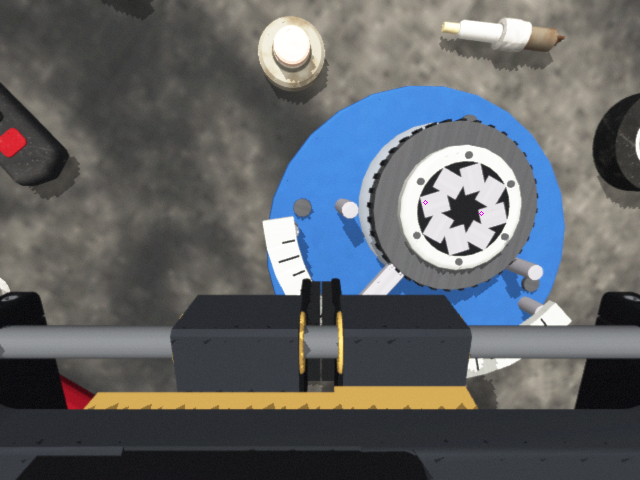

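The view shows the lever just right of the closed fingers and the finger clear of everything. I'll centre on the pin and descend the last few millimetres.

Request:
carry_out --pt "1 0 0.2 0.24 0" --pt "1 0 0.2 0.24 0" --pt "1 0 0.15 0.24 0" --pt "1 0 0 0 0"

```text
time: 12.43
ee_pos: [0.4542, 0.4022, 0.0727]
eef_rot: [0.946, -0.314, 0.06, -0.05]
ft_force: [0.4, -0.2, -0.5]
width: 0.0004
```

```bash
cat >> look.py <<'E'
def rel(a): print('pin',a,'rel tool mm',((M.T@np.r_[pin(a)-p[:2],.075-p[2]])*1e3).round(1))
E
python3 - <<'E'
from look import *
rel(188);rel(191); look('top')
E
```

```text
t 12.4333 q [-0.12  0.49 -0.88  1.79  0.57  0.96 -1.87] tcp [0.4542 0.4022 0.0727] xaz -37.0 z [ 0.146  0.057 -0.988] F [ 0.4 -0.2 -0.5]
pin 188 rel tool mm [30.1  3.2 -0.3]
pin 191 rel tool mm [33.   6.  -0.4]
top ring_axis 0.7 [303.4 230.7] [0.5539 0.3961 0.072 ] [7.4092e+01 3.0000e-03]
top lever_pin 0.63 [310.7 267.4] [0.4727 0.3793 0.072 ] [1.89669e+02 8.10000e-02]
top pointer_tip 0.66 [310.9 274.3] [0.4585 0.3785 0.036 ] [1.88724e+02 9.60000e-02]
top red_mark 0.42 [338.2 260.3] [0.4903 0.3171 0.041 ] [2.30472e+02 9.80000e-02]
```

Request:
carry_out --pt "1 0.25 0.08 0 0" --pt "1 0.25 0.08 0 0" --pt "1 0.18 0.15 0 0" --pt "1 0.19 0.14 0 0" --pt "1 0.21 0.12 0 0" --pt "1 0.22 0.1 0 0" --pt "1 0.22 0.08 0.01 0" --pt "1 0.23 0.06 0.01 0" --pt "1 0 0 0 0"

```text
time: 13.43
ee_pos: [0.4825, 0.349, 0.0754]
eef_rot: [0.947, -0.313, 0.058, -0.051]
ft_force: [-0.7, -0.3, 0.7]
width: 0.0004
```

Run:
```python
from look import *
look('top')
for a in (190,200,210,220,230):rel(a)
```

```text
t 13.4333 q [ 0.01  0.47 -0.89  1.82  0.53  0.93 -1.74] tcp [0.4825 0.349  0.0754] xaz -36.8 z [ 0.143  0.06  -0.988] F [-0.7 -0.3  0.7]
top ring_axis 0.63 [303.7 229.7] [0.5561 0.3954 0.072 ] [3.8069e+01 4.0000e-03]
top lever_pin 0.86 [326.7 257. ] [0.4959 0.3441 0.072 ] [2.20551e+02 7.50000e-02]
top pointer_tip 0.68 [198.2 266.2] [0.4747 0.634  0.036 ] [107.999   0.253]
pin 190 rel tool mm [-22.6 -20.5   1.3]
pin 200 rel tool mm [-11.9 -12.1   1. ]
pin 210 rel tool mm [ 0.  -5.6  1.1]
pin 220 rel tool mm [12.9 -1.3  1.6]
pin 230 rel tool mm [26.3  0.8  2.3]
```

The lever is following, now at about 221°. Continuing towards the shut stop.

Request:
carry_out --pt "1 0.23 0.04 0.03 0" --pt "1 0.24 0.02 0.03 0" --pt "1 0.24 0 0.03 0" --pt "1 0.24 -0.03 0.04 0" --pt "1 0.23 -0.05 0.04 0" --pt "1 0.23 -0.07 0.04 0" --pt "1 0.22 -0.09 0.04 0" --pt "1 0 0 0 0"

```text
time: 14.35
ee_pos: [0.5286, 0.3258, 0.0726]
eef_rot: [0.947, -0.31, 0.058, -0.052]
ft_force: [-0.1, 0.6, -0.0]
width: 0.0007
```

Run:
```python
from look import *
look('top')
for a in (250,256,262,268,274):rel(a)
arc(256,276,5)
```

```text
t 14.35 q [ 0.05  0.51 -0.86  1.76  0.54  0.94 -1.65] tcp [0.5286 0.3258 0.0726] xaz -36.6 z [ 0.142  0.063 -0.988] F [-0.1  0.6 -0. ]
top ring_axis 0.64 [303.6 232.3] [0.5503 0.3956 0.072 ] [1.35765e+02 4.00000e-03]
top pointer_tip 0.45 [199.3 267.4] [0.472  0.6315 0.036 ] [108.762   0.252]
pin 250 rel tool mm [ 2.7  5.9 -3.1]
pin 256 rel tool mm [10.3  3.3 -2.1]
pin 262 rel tool mm [17.7 -0.1 -1.1]
pin 268 rel tool mm [24.6 -4.3  0. ]
pin 274 rel tool mm [31.1 -9.1  1.2]
[np.float64(0.16), np.float64(-0.07), np.float64(0.02)]
[np.float64(0.16), np.float64(-0.08), np.float64(0.02)]
[np.float64(0.15), np.float64(-0.1), np.float64(0.02)]
[np.float64(0.15), np.float64(-0.11), np.float64(0.03)]
[np.float64(0.14), np.float64(-0.12), np.float64(0.03)]
```

Request:
carry_out --pt "1 0.16 -0.08 0.02 0" --pt "1 0.16 -0.09 0.02 0" --pt "1 0.15 -0.1 0.02 0" --pt "1 0.15 -0.11 0.02 0"

```text
time: 14.93
ee_pos: [0.545, 0.3256, 0.0722]
eef_rot: [0.949, -0.308, 0.055, -0.05]
ft_force: [-19.2, 0.3, 7.9]
width: 0.0006
```

Request:
carry_out --pt "1 0.15 -0.11 0.02 0" --pt "1 0.14 -0.12 0.02 0"

```text
time: 15.1
ee_pos: [0.5499, 0.3286, 0.0713]
eef_rot: [0.95, -0.306, 0.05, -0.048]
ft_force: [-18.8, -0.8, 8.2]
width: 0.0005
```

Run:
```python
from look import *
look('top','pics/t4.png')
for a in (262,268,274,280):rel(a)
a=cv2.imread('pics/t4.png')[190:310,240:400]; cv2.imwrite('pics/t4c.png',cv2.resize(a,None,fx=5,fy=5,interpolation=cv2.INTER_CUBIC))
```

```text
t 15.1 q [ 0.04  0.57 -0.85  1.69  0.55  0.98 -1.61] tcp [0.5499 0.3286 0.0713] xaz -35.9 z [ 0.124  0.06  -0.99 ] F [-18.8  -0.8   8.2]
top ring_axis 0.89 [306.3 230.5] [0.5544 0.3897 0.072 ] [2.92367e+02 4.00000e-03]
pin 262 rel tool mm [ 2.2 14.5 -5.3]
pin 268 rel tool mm [ 9.2 10.4 -4.4]
pin 274 rel tool mm [15.7  5.6 -3.3]
pin 280 rel tool mm [21.7  0.2 -2.3]
```

View pics/t4c.png

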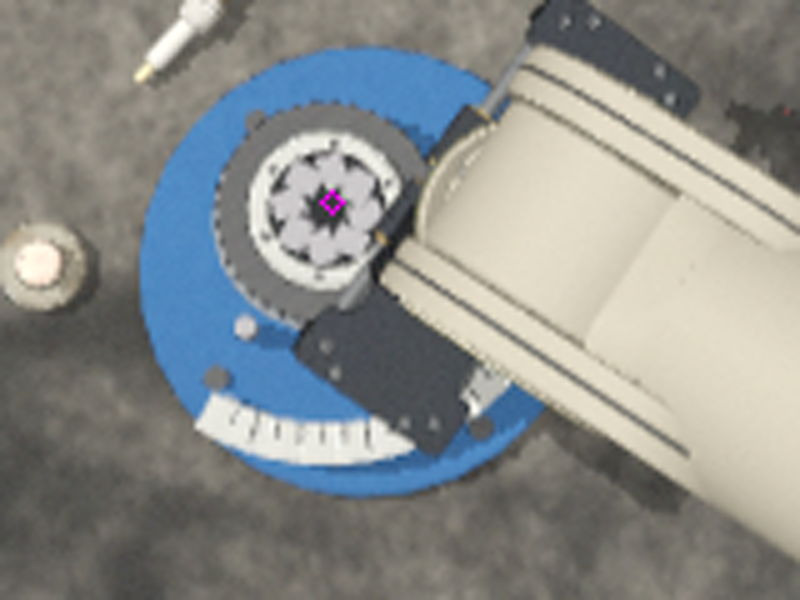

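The view shows the finger by the pin near the shut stop, with neighbours undisturbed. The force jumped to 19 N, so the lever is against the stop. I'll back off and rise at once.

Request:
carry_out --pt "1 -0.4 0 0 0" --pt "1 -0.5 0 0 0" --pt "1 0 0 -0.8 0" --pt "1 0 0 -0.9 0" --pt "1 0 0 -0.9 0" --pt "1 0 0 -0.9 0" --pt "1 0 0 -0.9 0" --pt "1 -0.9 0 -0.3 0" --pt "1 -0.9 0 -0.3 0" --pt "1 -0.9 0 0 0" --pt "1 0 0 0 0"

```text
time: 16.27
ee_pos: [0.4426, 0.3874, 0.2202]
eef_rot: [0.949, -0.307, 0.051, -0.05]
ft_force: [-0.6, 0.4, 0.7]
width: 0.0006
```

Run:
```python
from look import *
look('top','pics/t5.png'); look('wrist','pics/w5.png')
# stand base disc: compare centroid of blue between start and now
a=cv2.imread('pics/top.png');b=cv2.imread('pics/t5.png')
cv2.imwrite('pics/t5c.png',np.hstack([cv2.resize(b[190:310,240:400],(640,480),interpolation=cv2.INTER_CUBIC)]))
```

```text
t 16.2667 q [ 0.03  0.31 -1.01  1.67  0.35  1.19 -1.68] tcp [0.4426 0.3874 0.2202] xaz -36.1 z [ 0.128  0.064 -0.99 ] F [-0.6  0.4  0.7]
top ring_axis 0.76 [303.  228.7] [0.5583 0.397  0.072 ] [3.6951e+01 7.0000e-03]
top lever_pin 0.94 [340.9 222.9] [0.572  0.3129 0.072 ] [2.83309e+02 8.20000e-02]
top pointer_tip 0.81 [346.4 226.5] [0.5679 0.2982 0.036 ] [2.78907e+02 9.60000e-02]
top red_mark 0.44 [198.2 265.5] [0.4761 0.6332 0.041 ] [107.76    0.252]
wrist ring_axis 0.74 [400.2 164.6] [0.5541 0.3948 0.072 ] [5.8655e+01 2.0000e-03]
wrist ring_axis 0.23 [608.3 294. ] [0.6469 0.1786 0.072 ] [2.9365e+02 2.3400e-01]
wrist lever_pin 0.87 [458.8 234.1] [0.5625 0.3138 0.072 ] [2.76866e+02 8.00000e-02]
wrist pointer_tip 0.62 [450.1 237.9] [0.5637 0.3014 0.036 ] [2.7668e+02 9.2000e-02]
wrist red_mark 0.79 [385.6 265.8] [0.4958 0.3193 0.041 ] [2.32184e+02 9.30000e-02]
```

View pics/t5c.png

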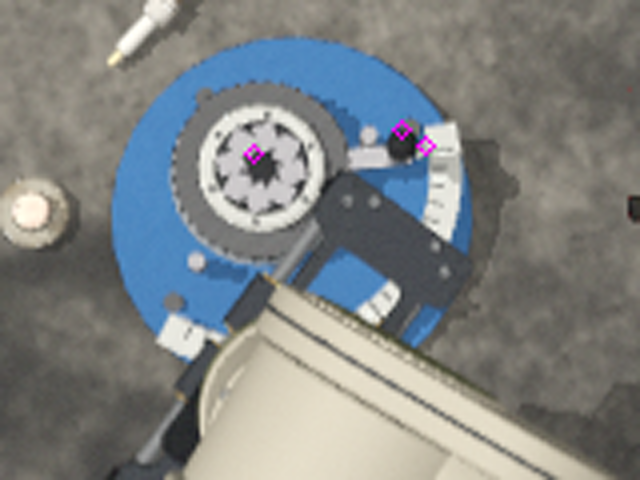

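The lever lies against the shut post: post at (369,133), lever bar at (370,158). Next I check whether the stand shifted, and work out the route to the other side.

```bash
cat > shift.py <<'E'
import cv2,sys
a=cv2.imread('pics/top.png',0);b=cv2.imread(sys.argv[1],0)
for n,(r0,r1,c0,c1) in dict(hub=(213,250,284,322),disc=(200,262,264,316),tape=(155,192,312,348),core=(230,256,236,262)).items():
    t=cv2.resize(a[r0:r1,c0:c1],None,fx=8,fy=8,interpolation=cv2.INTER_CUBIC);s=cv2.resize(b[r0-6:r1+6,c0-6:c1+6],None,fx=8,fy=8,interpolation=cv2.INTER_CUBIC)
    _,m,_,l=cv2.minMaxLoc(cv2.matchTemplate(s,t,cv2.TM_CCOEFF_NORMED));print(n,round(m,3),'dx,dy px',(l[0]-48)/8,(l[1]-48)/8)
E
python3 shift.py pics/t5.png
python3 - <<'E'
from look import *
# finger beyond pin along tool +x by 45 mm
u=M[:2,0]/np.linalg.norm(M[:2,0]); t=pin(276)+.05*u; print(t); to(t[0],t[1],.22); to(t[0],t[1],.075)
E
```

```text
hub 0.936 dx,dy px 0.0 -1.125
disc 0.897 dx,dy px 0.0 -1.0
tape 0.987 dx,dy px 0.0 0.0
core 0.912 dx,dy px 0.125 -0.125
t 16.7667 q [ 0.04  0.31 -1.01  1.67  0.35  1.19 -1.67] tcp [0.4475 0.3827 0.2188] xaz -36.5 z [ 0.128  0.061 -0.99 ] F [0.2 0.2 0.8]
[0.60185033 0.28519192]
units to (np.float64(0.6018503305657109), np.float64(0.28519192074924526), 0.22) [ 6.06 -0.4   0.42]
units to (np.float64(0.6018503305657109), np.float64(0.28519192074924526), 0.075) [5.74 0.21 5.2 ]
```

The stand slid about 1 px, roughly 2 mm, at the stop. I've noted it and will use a shifted axis and push more gently from here. Moving over the pin to the other side.

Request:
carry_out --pt "1 0.87 -0.06 0.06 0" --pt "1 0.87 -0.06 0.06 0" --pt "1 0.87 -0.06 0.06 0" --pt "1 0.87 -0.06 0.06 0" --pt "1 0.87 -0.06 0.06 0" --pt "1 0.87 -0.06 0.06 0" --pt "1 0.87 -0.06 0.06 0" --pt "1 0 0 0 0"

```text
time: 17.43
ee_pos: [0.61, 0.2804, 0.2191]
eef_rot: [0.948, -0.309, 0.051, -0.049]
ft_force: [1.1, -0.7, -0.7]
width: 0.0005
```

```bash
sed -i 's/A0=np.array(\[.5535,.3925\])/A0=np.array([.5558,.3925])/;s/AX=np.array(\[.553,.393\])/AX=np.array([.5558,.3925])/' look.py
python3 - <<'E'
from look import *
rel(275); u=M[:2,0]/np.linalg.norm(M[:2,0]); t=pin(275)+.042*u; print(t); to(t[0],t[1],.074)
E
```

```text
t 17.4333 q [ 0.16  0.49 -0.9   1.46  0.43  1.25 -1.4 ] tcp [0.61   0.2804 0.2191] xaz -36.4 z [ 0.127  0.061 -0.99 ] F [ 1.1 -0.7 -0.7]
pin 275 rel tool mm [-68.1  17.9 138.7]
[0.59641547 0.28988922]
units to (np.float64(0.5964154741881288), np.float64(0.2898892154100576), 0.074) [-0.88  0.61  4.75]
```

Request:
carry_out --pt "1 -0.1 0.1 0.8 0" --pt "1 -0.15 0.1 0.8 0" --pt "1 -0.15 0.1 0.8 0" --pt "1 -0.15 0.1 0.8 0" --pt "1 -0.15 0.1 0.8 0" --pt "1 -0.15 0.1 0.75 0" --pt "1 0 0 0 0"

```text
time: 18.02
ee_pos: [0.601, 0.2863, 0.0679]
eef_rot: [0.947, -0.314, 0.052, -0.05]
ft_force: [-1.3, -0.6, -0.7]
width: 0.0004
```

Run:
```python
from look import *
rel(275); look('wrist','pics/w6.png'); arc(275,230,12)
```

```text
t 18.0167 q [ 0.1   0.61 -0.82  1.63  0.55  0.99 -1.52] tcp [0.601  0.2863 0.0679] xaz -36.9 z [ 0.129  0.062 -0.99 ] F [-1.3 -0.6 -0.7]
pin 275 rel tool mm [-47.2  -1.1 -10.2]
wrist ring_axis 0.79 [ 65.2 182.7] [0.5534 0.397  0.072 ] [1.18143e+02 5.00000e-03]
wrist red_mark 0.78 [128.4 358.6] [0.4997 0.32   0.041 ] [2.32284e+02 9.20000e-02]
[np.float64(-0.13), np.float64(0.11), np.float64(-0.02)]
[np.float64(-0.14), np.float64(0.1), np.float64(-0.02)]
[np.float64(-0.14), np.float64(0.09), np.float64(-0.02)]
[np.float64(-0.15), np.float64(0.08), np.float64(-0.02)]
[np.float64(-0.15), np.float64(0.07), np.float64(-0.02)]
[np.float64(-0.16), np.float64(0.06), np.float64(-0.02)]
[np.float64(-0.16), np.float64(0.05), np.float64(-0.02)]
[np.float64(-0.16), np.float64(0.04), np.float64(-0.02)]
[np.float64(-0.17), np.float64(0.03), np.float64(-0.01)]
[np.float64(-0.17), np.float64(0.02), np.float64(-0.01)]
[np.float64(-0.17), np.float64(0.01), np.float64(-0.01)]
[np.float64(-0.17), np.float64(-0.0), np.float64(-0.01)]
```

View pics/w6.png

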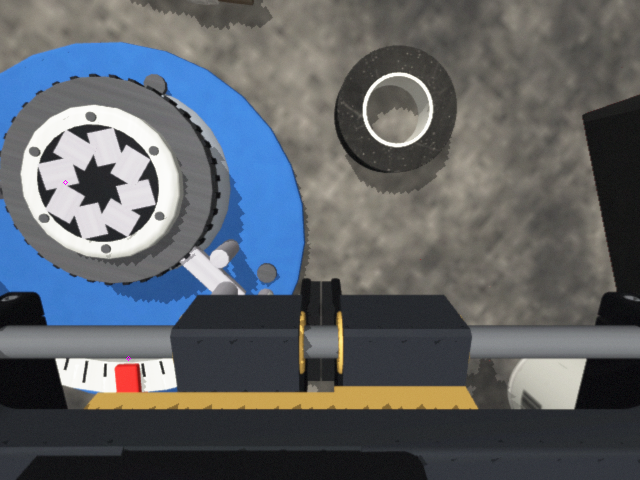

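Request:
carry_out --pt "1 -0.3 0 -0.08 0" --pt "1 -0.3 0 -0.08 0" --pt "1 -0.25 0 -0.03 0" --pt "1 -0.14 0.11 -0.02 0" --pt "1 -0.14 0.1 -0.02 0" --pt "1 -0.14 0.09 -0.02 0" --pt "1 -0.15 0.08 -0.02 0" --pt "1 -0.15 0.07 -0.02 0" --pt "1 0 0 0 0"

```text
time: 19.02
ee_pos: [0.557, 0.3038, 0.0839]
eef_rot: [0.946, -0.316, 0.06, -0.052]
ft_force: [0.8, -0.0, -0.1]
width: 0.0006
```

Run:
```python
from look import *
for a in (275,265,255,245):rel(a)
look('wrist'); look('top')
```

```text
t 19.0167 q [ 0.09  0.52 -0.86  1.72  0.53  0.97 -1.59] tcp [0.557  0.3038 0.0839] xaz -37.2 z [ 0.147  0.061 -0.987] F [ 0.8 -0.  -0.1]
pin 275 rel tool mm [ -2.9 -10.9  10.3]
pin 265 rel tool mm [-13.7  -2.8   8.3]
pin 255 rel tool mm [-25.8   3.2   6.5]
pin 245 rel tool mm [-38.7   7.    4.9]
wrist ring_axis 0.62 [192.4 155.9] [0.5548 0.395  0.072 ] [1.11119e+02 3.00000e-03]
wrist lever_pin 0.87 [280.8 301. ] [0.5436 0.3165 0.072 ] [2.6092e+02 7.7000e-02]
wrist pointer_tip 0.71 [298.9 300.7] [0.544  0.3012 0.036 ] [2.62627e+02 9.20000e-02]
top ring_axis 0.71 [422.5 181.6] [0.6672 0.1285 0.072 ] [2.92882e+02 2.86000e-01]
top ring_axis 0.66 [303.5 232.8] [0.5492 0.3958 0.072 ] [1.53263e+02 7.00000e-03]
```

Request:
carry_out --pt "1 -0.15 0.07 0.05 0" --pt "1 -0.15 0.07 0.05 0" --pt "1 -0.16 0.06 0.05 0" --pt "1 -0.16 0.05 0.05 0" --pt "1 -0.16 0.04 0.04 0" --pt "1 0 0 0 0"

```text
time: 20.02
ee_pos: [0.5349, 0.3111, 0.0736]
eef_rot: [0.945, -0.317, 0.062, -0.053]
ft_force: [0.9, -0.8, 0.6]
width: 0.0004
```

Run:
```python
from look import *
for a in (255,250,245,240,235):rel(a)
look('wrist','pics/w7.png'); look('top')
```

```text
t 20.0167 q [ 0.08  0.5  -0.86  1.77  0.54  0.93 -1.64] tcp [0.5349 0.3111 0.0736] xaz -37.4 z [ 0.15   0.061 -0.987] F [ 0.9 -0.8  0.6]
pin 255 rel tool mm [-3.  -5.5 -0.9]
pin 250 rel tool mm [-9.4 -3.3 -1.8]
pin 245 rel tool mm [-15.9  -1.6  -2.6]
pin 240 rel tool mm [-22.6  -0.5  -3.3]
pin 235 rel tool mm [-29.4  -0.   -3.9]
wrist ring_axis 0.63 [236.8 138.1] [0.5541 0.3943 0.072 ] [1.33015e+02 2.00000e-03]
wrist ring_axis 0.41 [488.4  88.3] [0.6555 0.3452 0.072 ] [3.34594e+02 1.10000e-01]
top ring_axis 0.78 [305.8 232.2] [0.5506 0.3907 0.072 ] [1.98665e+02 6.00000e-03]
top lever_pin 0.61 [337.9 246.8] [0.5187 0.3194 0.072 ] [2.43052e+02 8.20000e-02]
```

View pics/w7.png

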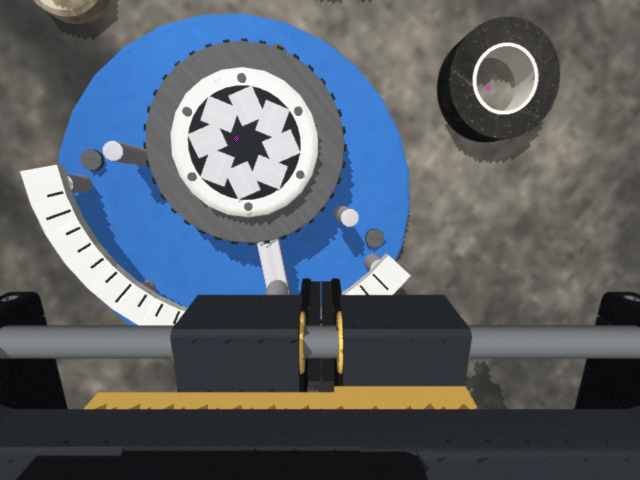

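The lever is at about 244°, with the mark hidden by the gripper. I'll back off and rise for an exact reading of pointer against mark.

Request:
carry_out --pt "1 0.4 0 0 0" --pt "1 0.8 0 0 0" --pt "1 0.2 0.1 -0.9 0" --pt "1 0.2 0.2 -0.9 0" --pt "1 0.2 0.3 -0.9 0" --pt "1 0 0.4 -0.9 0" --pt "1 0 0.4 -0.9 0" --pt "1 0 0.2 -0.9 0" --pt "1 0 0 -0.5 0" --pt "1 0 0 0 0"

```text
time: 21.35
ee_pos: [0.5292, 0.2184, 0.253]
eef_rot: [0.944, -0.319, 0.06, -0.052]
ft_force: [-0.3, 0.5, 0.1]
width: 0.0005
```

```bash
python3 - <<'E'
from look import *
look('wrist','pics/w8.png'); look('wrist'); look('top','pics/t8.png')
a=cv2.imread('pics/w8.png')[100:340,120:440]; cv2.imwrite('pics/w8c.png',cv2.resize(a,(800,600),interpolation=cv2.INTER_CUBIC))
E
python3 shift.py pics/t8.png
```

```text
t 21.35 q [ 0.42  0.21 -1.    1.68  0.22  1.2  -1.28] tcp [0.5292 0.2184 0.253 ] xaz -37.6 z [ 0.147  0.06  -0.987] F [-0.3  0.5  0.1]
wrist ring_axis 0.68 [201.4  72.1] [0.5532 0.3957 0.072 ] [1.29633e+02 4.00000e-03]
wrist lever_pin 0.6 [222.3 163.8] [0.517  0.3248 0.072 ] [2.40172e+02 7.80000e-02]
wrist pointer_tip 0.9 [235.5 180.1] [0.513  0.3101 0.036 ] [2.42567e+02 9.30000e-02]
wrist red_mark 0.61 [218.9 183.4] [0.4986 0.317  0.041 ] [2.3282e+02 9.5000e-02]
wrist ring_axis 0.89 [206.6  69.9] [0.5545 0.3939 0.072 ] [1.31921e+02 2.00000e-03]
wrist lever_pin 0.62 [226.3 162. ] [0.518  0.3241 0.072 ] [2.41088e+02 7.80000e-02]
wrist pointer_tip 0.72 [234.2 177.7] [0.5105 0.3131 0.036 ] [2.40306e+02 9.10000e-02]
wrist red_mark 0.83 [222.6 181.5] [0.4998 0.3166 0.041 ] [2.33569e+02 9.40000e-02]
top ring_axis 0.61 [306.8 232.2] [0.5506 0.3885 0.072 ] [2.17413e+02 7.00000e-03]
top lever_pin 0.57 [333.9 245.8] [0.5208 0.3283 0.072 ] [2.41409e+02 7.30000e-02]
top pointer_tip 0.72 [341.2 253.3] [0.5065 0.31   0.036 ] [2.39153e+02 9.60000e-02]
top red_mark 0.43 [337.8 257.3] [0.4971 0.318  0.041 ] [2.3178e+02 9.5000e-02]
hub 0.92 dx,dy px 0.0 -1.0
disc 0.885 dx,dy px 0.0 -0.875
tape 0.987 dx,dy px 0.0 0.0
core 0.912 dx,dy px 0.125 -0.125
```

View pics/w8c.png

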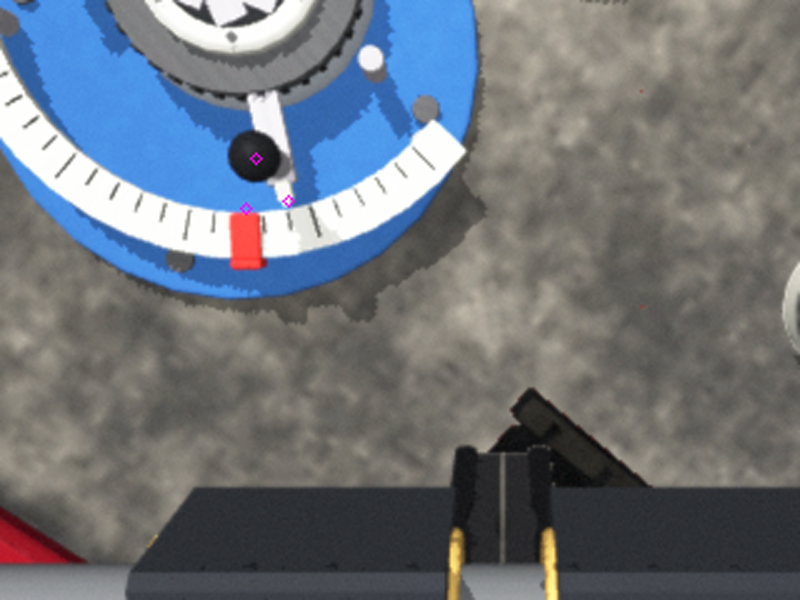

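The view shows the pointer tip at crop (288,200) and the red mark's inner edge at (246,213). That is about 1.5 scale ticks, or 9.5°, left to go. I'm returning behind the pin.

Run:
```python
from look import *
u=M[:2,0]/np.linalg.norm(M[:2,0]); t=np.array([.5349,.3111])+.025*u
up=np.r_[t,.074]-M[:,2]*.09; print(up); to(*up); to(*t,.074)
```

```text
t 22.1 q [ 0.42  0.21 -1.    1.68  0.22  1.19 -1.28] tcp [0.5277 0.2192 0.2493] xaz -37.5 z [ 0.142  0.06  -0.988] F [-0.8 -0.7 -0.4]
[0.54192459 0.29050205 0.16292221]
units to (np.float64(0.5419245936598016), np.float64(0.2905020495614243), np.float64(0.16292220741109187)) [-1.29 -1.78  3.05]
units to (np.float64(0.5547295854575688), np.float64(0.2958754297078381), 0.074) [-1.29 -1.78  6.05]
```

Request:
carry_out --pt "1 -0.2 -0.6 0 0" --pt "1 -0.3 -0.6 0.5 0" --pt "1 -0.3 -0.6 0.7 0" --pt "1 -0.3 0 0.9 0" --pt "1 -0.2 0 0.9 0" --pt "1 0 0 0.9 0" --pt "1 0 0 0.9 0" --pt "1 0 0 0.9 0" --pt "1 0 0 0.2 0" --pt "1 0 0 0 0"

```text
time: 22.93
ee_pos: [0.558, 0.3, 0.0731]
eef_rot: [0.944, -0.319, 0.06, -0.052]
ft_force: [-0.1, -0.0, -0.1]
width: 0.0003
```

Run:
```python
from look import *
to(.5349,.3111,.0736); arc(243,233.5,3)
```

```text
t 22.9333 q [ 0.11  0.54 -0.87  1.73  0.55  0.95 -1.61] tcp [0.558  0.3    0.0731] xaz -37.7 z [ 0.147  0.061 -0.987] F [-0.1 -0.  -0.1]
units to (0.5349, 0.3111, 0.0736) [-0.83  0.17 -0.11]
[np.float64(-0.14), np.float64(0.02), np.float64(-0.01)]
[np.float64(-0.14), np.float64(0.01), np.float64(-0.01)]
[np.float64(-0.14), np.float64(0.01), np.float64(-0.01)]
```

Request:
carry_out --pt "1 -0.25 0.05 -0.03 0" --pt "1 -0.25 0.05 -0.03 0" --pt "1 -0.2 0.05 -0.03 0" --pt "1 -0.1 0.02 -0.01 0" --pt "1 -0.1 0.02 -0.01 0" --pt "1 -0.1 0.02 -0.01 0" --pt "1 0 0 0 0" --pt "1 0 0 0 0"

```text
time: 23.6
ee_pos: [0.5295, 0.3157, 0.0814]
eef_rot: [0.944, -0.32, 0.064, -0.055]
ft_force: [1.0, 0.9, -0.3]
width: 0.0004
```

Run:
```python
from look import *
to(.5349,.3111,.0736)
look('top')
```

```text
t 23.6 q [ 0.09  0.49 -0.89  1.77  0.54  0.94 -1.66] tcp [0.5295 0.3157 0.0814] xaz -37.8 z [ 0.156  0.063 -0.986] F [ 1.   0.9 -0.3]
units to (0.5349, 0.3111, 0.0736) [0.21 0.05 0.28]
top ring_axis 0.57 [302.8 230.7] [0.5539 0.3974 0.072 ] [1.11455e+02 5.00000e-03]
top lever_pin 0.75 [244.9 240.8] [0.5304 0.5253 0.072 ] [100.83    0.135]
top lever_pin 0.61 [333.9 248.5] [0.5148 0.3283 0.072 ] [2.37457e+02 7.60000e-02]
```

Request:
carry_out --pt "1 0.4 0 0 0" --pt "1 0.8 0 0 0" --pt "1 0.1 0.1 -0.9 0" --pt "1 0 0.2 -0.9 0" --pt "1 0 0.4 -0.9 0" --pt "1 0 0.4 -0.9 0" --pt "1 0 0.2 -0.9 0" --pt "1 0 0 -0.4 0" --pt "1 0 0 0 0" --pt "1 0 0 0 0" --pt "1 0 0 0 0"

```text
time: 24.77
ee_pos: [0.5204, 0.2421, 0.2265]
eef_rot: [0.943, -0.322, 0.062, -0.054]
ft_force: [0.1, 0.5, -0.5]
width: 0.0006
```

```bash
cat > meas.py <<'E'
from look import *
import sys
im=camera('wrist'); cv2.imwrite(sys.argv[1],im); c=cam('wrist'); r=pinpoint('ring_axis','wrist')[0]; ax=atz(c,r['xy'],.072)[:2]
for k,z in (('pointer_tip',.036),('red_mark',.041),('lever_pin',.072)):
    for q in pinpoint(k,'wrist')[:1]:
        d=atz(c,q['xy'],z)[:2]-ax; print(k,round(q['conf'],2),np.round(q['xy'],1),'az',np.degrees(np.arctan2(d[1],d[0])).round(2)%360,np.hypot(*d).round(4))
hsv=cv2.cvtColor(im,cv2.COLOR_BGR2HSV); m=((hsv[...,0]<8)|(hsv[...,0]>172))&(hsv[...,1]>150)&(hsv[...,2]>110)
n,l,st,ce=cv2.connectedComponentsWithStats(m.astype(np.uint8))
for i in range(1,n):
    if st[i,4]>40: 
        P=atz(c,ce[i],.041)[:2]; d=P-ax; print('red',ce[i].round(1),st[i],'az',np.degrees(np.arctan2(d[1],d[0])).round(2)%360,np.hypot(*d).round(4))
print('axis',ax.round(4),np.round(r['xy'],1))
# polar unwrap about axis at z=.036, r 60..110 mm
az=np.radians(np.arange(270,200,-.1)); rr=np.arange(.055,.116,.0003)
G=np.array([[ (ax[0]+b*np.cos(a),ax[1]+b*np.sin(a),.037) for a in az] for b in rr]).reshape(-1,3)
K,dd,T=c;Ti=np.linalg.inv(T);px=cv2.projectPoints(G,cv2.Rodrigues(Ti[:3,:3])[0],Ti[:3,3],K,dd)[0].reshape(len(rr),len(az),2).astype(np.float32)
u=cv2.remap(im,px[...,0],px[...,1],cv2.INTER_CUBIC); cv2.imwrite(sys.argv[1].replace('.png','u.png'),cv2.resize(u,None,fx=1.1,fy=2))
E
python3 meas.py pics/w9.png
```

```text
t 24.7667 q [ 0.38  0.24 -1.03  1.72  0.26  1.15 -1.36] tcp [0.5204 0.2421 0.2265] xaz -38.1 z [ 0.151  0.062 -0.987] F [ 0.1  0.5 -0.5]
pointer_tip 0.83 [246.6 196.7] az 240.07 0.0935
red_mark 0.61 [236.2 199.3] az 234.42000000000002 0.0949
lever_pin 0.83 [237.8 182.8] az 239.49 0.0805
red [235.6 212.5] [230 201  14  24 288] az 233.62 0.1073
red [ 50.6 292.4] [   0  248  123   77 2888] az 188.76 0.2483
red [160.3 367.1] [134 358  42  27 544] az 215.71 0.2707
red [156.4 376.5] [137 365  40  25  82] az 215.42 0.2813
red [ 75.9 391.9] [ 60 374  36  34 596] az 202.82 0.3231
axis [0.5528 0.3946] [221.2  83.4]
```

View pics/w9u.png

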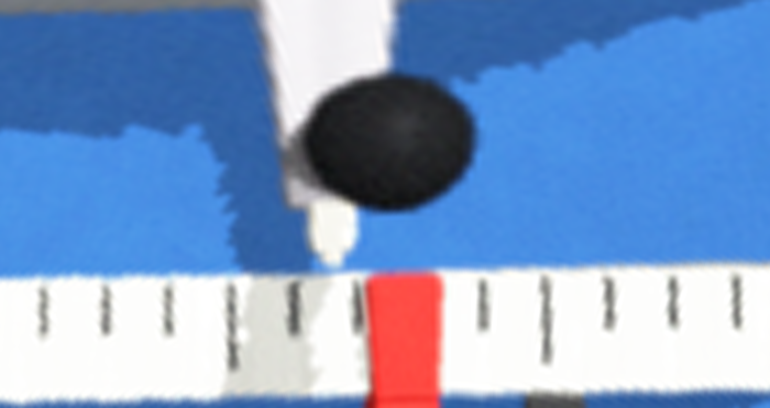

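The unwrapped view has a scale of 11 px per degree. Pointer tip is at column 333 and the middle of the mark at about 400 after allowing for parallax, so about 6.0° (8 mm at the pin) remains.

Run:
```python
from look import *
u=M[:2,0]/np.linalg.norm(M[:2,0]); t=np.array([.5295,.3157])+.025*u
to(*t,.081)
```

```text
t 25.0167 q [ 0.38  0.24 -1.03  1.72  0.26  1.15 -1.36] tcp [0.5196 0.2426 0.2262] xaz -38.0 z [ 0.149  0.062 -0.987] F [-0.3 -0.8  0.2]
units to (np.float64(0.5492018688057052), np.float64(0.3003105111987831), 0.081) [-0.8  -1.43  5.04]
```

Request:
carry_out --pt "1 -0.1 -0.5 0 0" --pt "1 -0.2 -0.5 0.5 0" --pt "1 -0.2 -0.4 0.7 0" --pt "1 -0.2 0 0.9 0" --pt "1 0 0 0.9 0" --pt "1 0 0 0.9 0" --pt "1 0 0 0.9 0" --pt "1 0 0 0.3 0" --pt "1 0 0 0 0"

```text
time: 25.77
ee_pos: [0.5512, 0.3029, 0.069]
eef_rot: [0.944, -0.32, 0.059, -0.053]
ft_force: [0.9, 0.2, 0.8]
width: 0.0006
```

Run:
```python
from look import *
to(.5295,.3157,.0814);to(.5227,.3202,.0814)
```

```text
t 25.7667 q [ 0.11  0.54 -0.88  1.74  0.57  0.95 -1.63] tcp [0.5512 0.3029 0.069 ] xaz -37.8 z [ 0.145  0.062 -0.987] F [0.9 0.2 0.8]
units to (0.5295, 0.3157, 0.0814) [-0.8   0.04 -0.49]
units to (0.5227, 0.3202, 0.0814) [-1.07  0.06 -0.51]
```

Request:
carry_out --pt "1 -0.25 0.02 -0.06 0" --pt "1 -0.25 0.02 -0.06 0" --pt "1 -0.18 0.02 -0.05 0" --pt "1 -0.1 0.02 -0.03 0" --pt "1 -0.08 0.02 -0.02 0" --pt "1 -0.06 0.02 -0.02 0" --pt "1 0 0 0 0" --pt "1 0 0 0 0"

```text
time: 26.43
ee_pos: [0.5255, 0.3195, 0.0811]
eef_rot: [0.944, -0.32, 0.062, -0.055]
ft_force: [-0.5, -0.3, 0.0]
width: 0.0004
```

Run:
```python
from look import *
to(.5227,.3202,.0814)
```

```text
t 26.4333 q [ 0.09  0.5  -0.9   1.78  0.55  0.95 -1.67] tcp [0.5255 0.3195 0.0811] xaz -37.8 z [ 0.153  0.065 -0.986] F [-0.5 -0.3  0. ]
units to (0.5227, 0.3202, 0.0814) [-0.09  0.03 -0.02]
```

Request:
carry_out --pt "1 -0.05 0 0.01 0" --pt "1 -0.03 0 0 0" --pt "1 0 0 0 0"

```text
time: 26.68
ee_pos: [0.5243, 0.3203, 0.081]
eef_rot: [0.943, -0.321, 0.063, -0.055]
ft_force: [0.3, 0.1, 0.4]
width: 0.0001
```

Run:
```python
from look import *
to(.5227,.3202,.0814)
```

```text
t 26.6833 q [ 0.09  0.5  -0.9   1.78  0.55  0.94 -1.68] tcp [0.5243 0.3203 0.081 ] xaz -37.9 z [ 0.154  0.064 -0.986] F [0.3 0.1 0.4]
units to (0.5227, 0.3202, 0.0814) [-0.04  0.03 -0.02]
```

Within about 1 mm of the target. I'll back off and measure rather than risk overshooting.

Request:
carry_out --pt "1 0.4 0 0 0" --pt "1 0.8 0 0 0" --pt "1 0.1 0.1 -0.9 0" --pt "1 0 0.2 -0.9 0" --pt "1 0 0.4 -0.9 0" --pt "1 0 0.4 -0.9 0" --pt "1 0 0.2 -0.9 0" --pt "1 0 0 -0.4 0" --pt "1 0 0 0 0" --pt "1 0 0 0 0" --pt "1 0 0 0 0"

```text
time: 27.6
ee_pos: [0.5139, 0.2489, 0.226]
eef_rot: [0.943, -0.322, 0.059, -0.055]
ft_force: [0.0, -0.5, -0.2]
width: 0.0005
```

```bash
python3 meas.py pics/w10.png | grep -v red\ ; python3 -c "
import cv2
a=cv2.imread('pics/w9u.png');b=cv2.imread('pics/w10u.png')
cv2.imwrite('pics/cmp.png',cv2.resize(b[150:400,230:500],(800,600),interpolation=cv2.INTER_CUBIC))"
```

```text
t 27.6 q [ 0.39  0.24 -1.05  1.72  0.27  1.15 -1.38] tcp [0.5139 0.2489 0.226 ] xaz -38.0 z [ 0.148  0.066 -0.987] F [ 0.  -0.5 -0.2]
pointer_tip 0.76 [246.7 200.6] az 232.92000000000002 0.097
red_mark 0.65 [244.8 199.9] az 232.26999999999998 0.0962
lever_pin 0.83 [243.  184.9] az 234.38 0.0825
axis [0.5552 0.3957] [235.5  82.7]
```

View pics/cmp.png

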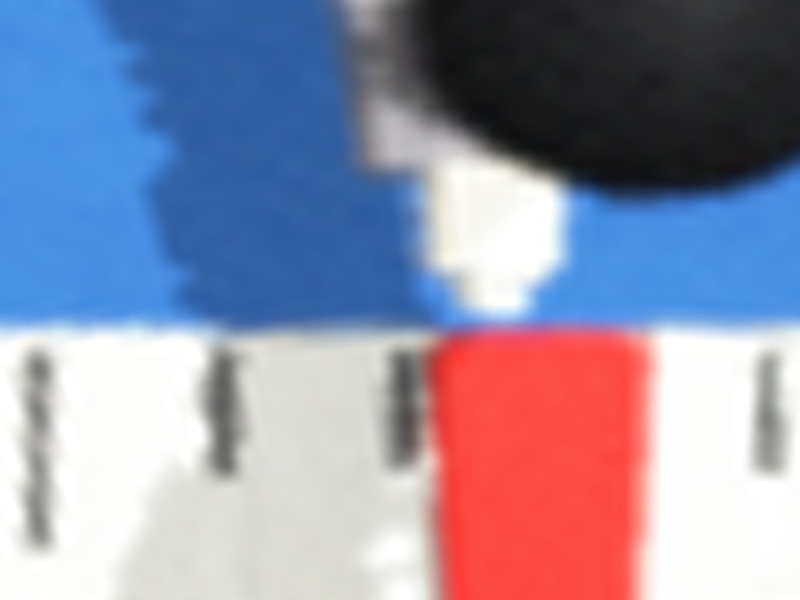

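The view shows the pointer tip centred at 497 and the mark at about 529 after parallax, so 1° (1.4 mm at the pin) remains. One more small push, then a numerical check on the same unwrapped image, since my picture allowance is used.

```bash
cat > gap.py <<'E'
import cv2,sys,numpy as np
im=cv2.imread(sys.argv[1]); h=cv2.cvtColor(im,cv2.COLOR_BGR2HSV).astype(int)
W=(h[...,1]<60)&(h[...,2]>200); Rd=((h[...,0]<8)|(h[...,0]>172))&(h[...,1]>150)
y0=np.nonzero(Rd.sum(1)>30)[0][0]; xs=np.nonzero(Rd[y0+6:y0+40].mean(0)>.5)[0]; mk=(xs[0]+xs[-1])/2
print('mark',y0,xs[0],xs[-1],mk)
for y in range(y0-40,y0-4,4):
    x=np.nonzero(W[y])[0]; x=x[abs(x-mk)<110]
    if len(x): print(y,x.min(),x.max(),'mid',x.mean().round(1),'deg to mark (parallax -4px)',((mk-4-x.mean())/11).round(2))
E
for f in 9 10; do python3 gap.py pics/w${f}u.png; done
python3 - <<'E'
from look import *
u=M[:2,0]/np.linalg.norm(M[:2,0]); t=np.array([.5243,.3203])+.02*u
to(*t,.078)
E
```

```text
mark 276 368 438 403.0
236 312 355 mid 333.5 deg to mark (parallax -4px) 5.95
240 313 354 mid 333.5 deg to mark (parallax -4px) 5.95
244 314 352 mid 333.0 deg to mark (parallax -4px) 6.0
248 316 350 mid 333.0 deg to mark (parallax -4px) 6.0
252 318 345 mid 331.5 deg to mark (parallax -4px) 6.14
256 321 342 mid 331.5 deg to mark (parallax -4px) 6.14
260 321 341 mid 331.0 deg to mark (parallax -4px) 6.18
264 328 339 mid 333.5 deg to mark (parallax -4px) 5.95
268 509 511 mid 510.0 deg to mark (parallax -4px) -10.09
mark 290 376 445 410.5
250 373 418 mid 395.5 deg to mark (parallax -4px) 1.0
254 375 418 mid 396.5 deg to mark (parallax -4px) 0.91
258 375 418 mid 396.5 deg to mark (parallax -4px) 0.91
262 377 415 mid 396.0 deg to mark (parallax -4px) 0.95
266 382 412 mid 398.4 deg to mark (parallax -4px) 0.74
270 384 408 mid 396.5 deg to mark (parallax -4px) 0.91
274 385 407 mid 396.0 deg to mark (parallax -4px) 0.95
278 389 405 mid 397.0 deg to mark (parallax -4px) 0.86
t 27.85 q [ 0.39  0.24 -1.05  1.72  0.26  1.15 -1.38] tcp [0.5132 0.2493 0.2257] xaz -37.9 z [ 0.146  0.066 -0.987] F [-0.9  0.6  0.4]
units to (np.float64(0.5400718978026883), np.float64(0.30800173834635325), 0.078) [-0.87 -1.38  5.12]
```

Request:
carry_out --pt "1 -0.1 -0.5 0 0" --pt "1 -0.1 -0.5 0.5 0" --pt "1 -0.15 -0.4 0.7 0" --pt "1 -0.15 0 0.9 0" --pt "1 0 0 0.9 0" --pt "1 0 0 0.9 0" --pt "1 0 0 0.8 0" --pt "1 0 0 0.2 0" --pt "1 0 0 0 0"

```text
time: 28.6
ee_pos: [0.5483, 0.3059, 0.075]
eef_rot: [0.944, -0.32, 0.057, -0.054]
ft_force: [0.0, -0.3, -0.1]
width: 0.0003
```

Run:
```python
from look import *
to(.5233,.3210,.081)
```

```text
t 28.6 q [ 0.12  0.54 -0.9   1.74  0.56  0.96 -1.63] tcp [0.5483 0.3059 0.075 ] xaz -37.8 z [ 0.141  0.066 -0.988] F [ 0.  -0.3 -0.1]
units to (0.5233, 0.321, 0.081) [-0.95  0.07 -0.28]
```

Request:
carry_out --pt "1 -0.25 0.02 0 0" --pt "1 -0.25 0.02 0 0" --pt "1 -0.14 0.01 0 0" --pt "1 -0.06 0.01 0 0" --pt "1 0 0 0 0" --pt "1 0 0 0 0"

```text
time: 29.1
ee_pos: [0.5295, 0.3206, 0.0787]
eef_rot: [0.944, -0.32, 0.059, -0.056]
ft_force: [-0.3, -0.8, -0.2]
width: 0.0006
```

Run:
```python
from look import *
to(.5233,.3210,.081)
```

```text
t 29.1 q [ 0.1   0.52 -0.91  1.76  0.56  0.95 -1.67] tcp [0.5295 0.3206 0.0787] xaz -37.7 z [ 0.147  0.069 -0.987] F [-0.3 -0.8 -0.2]
units to (0.5233, 0.321, 0.081) [-0.17  0.1  -0.1 ]
```

Request:
carry_out --pt "1 -0.06 0.03 0 0" --pt "1 -0.06 0.03 0 0" --pt "1 -0.03 0.02 0 0" --pt "1 0 0 0 0" --pt "1 0 0 0 0"

```text
time: 29.52
ee_pos: [0.5255, 0.3211, 0.0795]
eef_rot: [0.944, -0.32, 0.06, -0.057]
ft_force: [-1.3, 0.7, -0.3]
width: 0.0004
```

Run:
```python
from look import *
to(.5233,.3210,.081)
```

```text
t 29.5167 q [ 0.1   0.51 -0.92  1.77  0.56  0.95 -1.68] tcp [0.5255 0.3211 0.0795] xaz -37.8 z [ 0.15   0.069 -0.986] F [-1.3  0.7 -0.3]
units to (0.5233, 0.321, 0.081) [-0.05  0.04 -0.06]
```

Request:
carry_out --pt "1 -0.05 0.02 0 0" --pt "1 -0.02 0.01 0 0" --pt "1 0 0 0 0"

```text
time: 29.77
ee_pos: [0.524, 0.3214, 0.0794]
eef_rot: [0.944, -0.321, 0.06, -0.057]
ft_force: [1.4, 0.5, 0.9]
width: 0.0008
```

Run:
```python
from look import *
to(.5233,.3210,.081)
```

```text
t 29.7667 q [ 0.1   0.51 -0.92  1.78  0.56  0.94 -1.68] tcp [0.524  0.3214 0.0794] xaz -37.9 z [ 0.151  0.069 -0.986] F [1.4 0.5 0.9]
units to (0.5233, 0.321, 0.081) [-0.01  0.02 -0.06]
```

Reached. Releasing the lever and measuring.

Request:
carry_out --pt "1 0.4 0 0 0" --pt "1 0.8 0 0 0" --pt "1 0.1 0.1 -0.9 0" --pt "1 0 0.2 -0.9 0" --pt "1 0 0.4 -0.9 0" --pt "1 0 0.4 -0.9 0" --pt "1 0 0.2 -0.9 0" --pt "1 0 0 -0.4 0" --pt "1 0 0 0 0" --pt "1 0 0 0 0" --pt "1 0 0 0 0"

```text
time: 30.68
ee_pos: [0.513, 0.2478, 0.2239]
eef_rot: [0.943, -0.322, 0.057, -0.055]
ft_force: [0.8, 0.0, -1.0]
width: 0.0008
```

```bash
python3 meas.py pics/w11.png | grep -v red\ ; python3 gap.py pics/w11u.png; python3 -c "
from look import *
look('top','pics/t11.png')"; python3 shift.py pics/t11.png
```

```text
t 30.6833 q [ 0.41  0.25 -1.07  1.73  0.27  1.15 -1.38] tcp [0.513  0.2478 0.2239] xaz -38.0 z [ 0.143  0.067 -0.987] F [ 0.8  0.  -1. ]
pointer_tip 0.75 [246.3 195.4] az 234.43 0.0934
red_mark 0.74 [248.1 197.9] az 235.72 0.0957
lever_pin 0.65 [239.3 177.8] az 234.45 0.0778
axis [0.5523 0.3974] [231.9  80.3]
mark 288 356 425 390.5
248 364 406 mid 385.0 deg to mark (parallax -4px) 0.14
252 363 406 mid 384.5 deg to mark (parallax -4px) 0.18
256 363 406 mid 384.5 deg to mark (parallax -4px) 0.18
260 365 404 mid 384.5 deg to mark (parallax -4px) 0.18
264 370 399 mid 384.5 deg to mark (parallax -4px) 0.18
268 373 397 mid 385.0 deg to mark (parallax -4px) 0.14
272 373 396 mid 384.5 deg to mark (parallax -4px) 0.18
276 376 393 mid 384.5 deg to mark (parallax -4px) 0.18
280 383 500 mid 470.4 deg to mark (parallax -4px) -7.63
t 30.9333 q [ 0.41  0.25 -1.07  1.73  0.27  1.15 -1.38] tcp [0.5123 0.2483 0.2237] xaz -37.9 z [ 0.142  0.067 -0.988] F [0.1 0.4 0.7]
top ring_axis 0.78 [306.8 228.9] [0.558  0.3886 0.072 ] [2.98735e+02 4.00000e-03]
top ring_axis 0.68 [331.8 251.6] [0.5079 0.3329 0.072 ] [2.31219e+02 7.60000e-02]
top lever_pin 0.88 [329.9 252.7] [0.5055 0.3371 0.072 ] [2.27735e+02 7.50000e-02]
top lever_pin 0.44 [423.1 179.5] [0.672  0.1271 0.072 ] [2.93651e+02 2.90000e-01]
top red_mark 0.46 [336.9 256.4] [0.4991 0.32   0.041 ] [2.31983e+02 9.20000e-02]
top red_mark 0.36 [305.1 233. ] [0.5517 0.3924 0.041 ] [1.82108e+02 4.00000e-03]
hub 0.954 dx,dy px 0.0 -1.0
disc 0.908 dx,dy px 0.0 -0.875
tape 0.987 dx,dy px 0.0 0.0
core 0.912 dx,dy px 0.125 -0.125
```

```bash
python3 -c "
from bench import *
print(close_job())"
```

```text
the job is handed in; nothing more can be done
None
```

The iris is set and the job is handed in at about 31 s of the 69 s allowed. However, the stand shifted about 2 mm when the lever met the shut stop.

- **Pushing order:** With the closed fingertips I pushed the lever to the shut stop. The top view showed it lying against the post. I then pushed it back from the other side in small steps, approaching the mark from the shut side only, and never pinched it.
- **Final setting:** The last wrist view put the pointer about 0.2° from the middle of the red mark. This was worked out from pixels with a small parallax correction, not viewed, because my 12 pictures were used up. The networks' rougher fixes put it 1.3° off.
- **Release:** The finger is off the lever, well above and to the side of it, and the wrist force reads about zero.
- **What went wrong:** Wrist force reached about 19 N at the stop, which was harder than "gently". In the top image the stand moved about 1 px, roughly 2 mm along +x. It did not move further after that.
- **Surroundings:** The tape roll and core plug matched their starting places in the top image. I did not measure the other bystanders again, nor whether the red mark itself moved along the scale. The finger pushed only against the lever's pin and ball.

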